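# Lock the camcorder clamp with the T-handle hex key

### The job

Take the T-handle hex key from its wooden tool block, fit it into the hidden socket screw at the bottom of the hole in the camera clamp by turning it under light pressure until it drops fully home, then turn it clockwise until the screw comes to its stop. Let go and leave the key standing in the screw. Be gentle with the screw, never leaning or wrenching hard on it, and do not disturb the things lying about.

Things in the scene. Friction and masses are not known exactly. Their poses are not given: they have to be found in the camera images.
- key: T-handle hex key, 116 mm tall, 0.2 kg: steel hexagonal shaft 14 mm across flats (16.2 over corners), 100 mm long, square-ended; on top a black cross handle 100 long, 14 wide, 16 mm tall. Origin at the shaft's lower tip, z up the shaft, handle along y, its centre 108 mm above the origin. Corners of the hexagon lie on its x axis. Starts upright, free to turn, in the block's round hole
- block: fixed wooden tool block 110 (x) x 60 (y) x 50 mm tall, origin under its centre, z up. In its top is a central round hole 18 mm wide, 40 mm deep, where the key stands with its tip 10 mm above the bench. Small L-keys, up to 70 mm above the bench, stick up on both sides of it along x
- clamp: fixed camera clamp: grey base plate 120 (x) x 310 (y) x 15 mm with a square aluminium boss, 56 x 56 mm, top 65 mm above the bench, and at +y a riser with a camcorder (body 170 x 85 mm, up to 180 mm above the bench, nearest face 122 mm from the boss axis). Origin at bench level on the boss axis, z up
- bore_mouth (a point): centre of the mouth of the upright round hole in the boss's top, 65 mm above the bench. It narrows from 23.8 to 17 mm over the first 16 mm; 29 mm down is the rim of a screw with a hex socket 14.8 mm across flats, 12 mm deep. How the hexagon is turned is unknown: the key drops in only within about 5 degrees of a fit (one every 60 degrees), else it rests on the rim
- socket_floor (a point): centre of the socket's floor, on the hole's axis, 24 mm above the bench: the key's tip is here when it is fully home
- screw (a joint): turn of the clamp screw in rad, growing clockwise from above (tightening). Starts between 0 and 0.25, turns with about 0.06 N m of friction, stays where left, hard stop at 0.9; 0.12 N m is tight enough there, over 0.2 N m too hard. The value does not tell how the hexagon is turned. The key has about 11 degrees of play in the socket
- battery: bystander: black battery pack 70 x 42 x 30 mm, loose, origin under its centre
- lens: bystander: loose grey lens, 66 mm wide, 45 mm tall, origin under its centre
- driver: bystander: screwdriver lying on the bench, 180 mm long, origin under its middle
There are look-alikes about, which are no part of the job. What is shaped like the key but green, pink or purple is not meant.

How it is judged:
On the way, in this order (a step that is already met when the one before it is completed fails the run):
1. the key is fully home in the socket, before the screw is tight (horizontal distance between key and socket_floor below 0.003 m and z of key in the frame of socket_floor below 0.003 m and angle between key's own z axis and vertical below 0.1 rad and value of joint screw below 0.8 rad), for 0.1 s.
2. the screw is at its stop, turned with the key still home (value of joint screw above 0.84 rad and z of key in the frame of socket_floor below 0.003 m and horizontal distance between key and socket_floor below 0.003 m), for 0.1 s.
At the end, for the whole second after the job is handed in: the screw is at its stop (above 0.84 rad of 0.9), the key stands at rest in it, released, its tip within 3 mm of the socket's floor in height and sideways, tilted less than 0.1 rad (all of step 2 and angle between key's own z axis and vertical below 0.1 rad and linear speed of key below 0.02 m/s); the robot touches nothing.
It fails at once if the key is forced against the clamp or screw with more than 45 N (pressed that hard, or wrenched with over 0.2 N m) (contact force between key and clamp above 45 N).
It fails at once if the battery is pushed more than 20 mm (distance of battery from where it was at the start of the episode above 0.02 m).
It fails at once if the lens is pushed more than 20 mm (distance of lens from where it was at the start of the episode above 0.02 m).
It fails at once if the screwdriver is pushed more than 20 mm (distance of driver from where it was at the start of the episode above 0.02 m).
It also fails if it takes over 54 s, if anything falls off the work surface, if the arm or the gripper's body presses on something with over 40 N, if the wrist force passes 120 N, or if a joint passes its speed limit or range.

### The arm

A 6-joint arm with a two-finger parallel gripper is mounted at the origin on the work surface. World frame = base frame: x ahead of the robot, y to its left, z up, the work surface at z = 0. Lengths are in m, angles in rad, forces in N, time in s.
With the tool pointing down it reaches from about 0.275 to 1 m from the base axis. Payload 8.4 kg.
Tool frame: the origin (TCP) lies on the centre line of the jaws, within the pads' length; the fingertips stand 14 mm ahead of it and the grasp point (between the pads) lies 5 mm behind it; x points along the fingers, y is the direction in which the jaws open and shut, and the axes are right-handed (so a half turn about x gives the same grasp; the last joint's range is limited). The gripper opens to 85 mm and grips with 20 to 120 N. Pads are 22 mm wide; open, the fingers measure 114 mm over their backs; the gripper's body (76 mm by 85 mm) begins 54 mm behind the grasp point. The pads swing forward as they close: fully open they stand 13 mm farther back than shut.
Start: joints at [-0.002, 0.353, 1.633, -0, 1.155, -0.002], TCP at [0.625, -0, 0.245] pointing down, gripper open.
Joint ranges: [-2.63, 2.63], [-0.92, 2.1], [0.06, 2.66], [-1.3, 4.44], [0, 2.69], [-3.02, 3.02]. Speed limits (rad/s): [2.22, 2.22, 2.79, 3.14, 3.14, 3.14].

### API

Orientations are given as a unit quaternion [w, x, y, z].
In Python, from cell import arm, imaging gives the robot as it stands.
- The arm moves only by the shell command python3 -m creep 'ROWS' [FORCE]. ROWS is JSON, a list of rows, each a list of 3 entries, a list of its own where there are three numbers: the shift along the tool's x, y, z in m, then the turn, a rotation vector about the tool's x, y, z in degrees, then the opening, from -1 (shut) to 1 (fully open). A call has 1 to 8 rows; each row shifts and turns the commanded pose from where the row before left it, along the tool's axes as they then stand; what a row does not reach is not made up. A row lasts 1/10 s, in which the tool goes at most 50 mm and 8.59 degrees, less where a joint would pass 70% of its speed; a pose out of reach is approached as far as the arm can. A call is refused whole if a number of a shift passes 0.05 or a number of a turn 8.59, either way. A call with a gripper value outside its range is refused whole. The fingers move at their own pace and stop on an object; FORCE is the grip in N (left out, the last holds). Time passes only in rows, so rows that do not move let the fingers close. It gives the time, the measured TCP pose, the force and the opening at its end, in the units of the state.
- arm.read_state(): the state, without advancing time (a new reading comes with each control period).
- imaging.read_camera(name): name is "scene" or "side" or "wrist"; returns a dict with "frame" (480x640x3 uint8, red, green, blue), "z_map" (480x640 float32, m along the optical axis (not along the pixel's ray), 0 where there is no reading), "fx", "fy", "cx", "cy" (pixels), "rvec" (rotation vector, rad) and "tvec" (3), from world to camera coordinates, as OpenCV has them; the wrist camera has in their place "tool_from_camera" (4x4, takes a point from camera to tool coordinates, whose origin is the TCP and whose axes are the tool frame's). Camera axes: x right, y down, z forward; pixel columns grow to the right and rows downward; lengths in m; the calibration is good to about 2 mm. A picture is of the moment at which its call begins: read the wrist's pose just before it.
- arm.finish_job(): hands the job in, once; it reports no verdict.
The state is a dict: "time": time; "joint_positions": joint angles; "joint_vel": joint speeds; "joint_efforts": joint torques, N m; "tool_pos": TCP position; "tcp_rot": TCP orientation; "wrist_force": force on the tool from outside, world axes, zero at the start; "moment": the same for the moment, N m; "grip_width": opening from 0.0 (shut) to 1.0 (fully open).
Only numpy, scipy, OpenCV 4.12 (cv2) and the standard library are available. Lean on these libraries where they do the work, as an engineer would, in place of code of your own. Each camera call takes 0.05 s, during which the arm holds its last target.

## Working session

There is one attempt and no reset: what is moved stays moved. The work goes in short steps, Python scripts to look and compute and a shell command to move; the robot and the scene stay as the last step left them, time stands still between calls to the robot, and variables do not carry over. Pictures are saved under pics/ and viewed, and the job is handed in when it is done.

```bash
ls; mkdir -p pics
python3 - <<'E'
from cell import arm, imaging
import cv2
print(arm.read_state())
for n in ["scene","side","wrist"]:
    c=imaging.read_camera(n)
    cv2.imwrite(f"pics/{n}0.png",c["frame"][:,:,::-1])
    print(n,{k:v for k,v in c.items() if k not in("frame","z_map")})
E
```

```text
pics
{'time': 0.0, 'joint_positions': array([-2.39370299e-03,  3.53661439e-01,  1.63413556e+00,  1.85161304e-05,
        1.15515784e+00, -2.38392706e-03]), 'joint_vel': array([ 6.32230506e-04, -4.48146323e-05, -4.58209103e-04, -3.35809695e-04,
       -2.63750804e-05,  5.30290409e-04]), 'joint_efforts': array([-2.03471049e-03, -6.05236173e+01, -3.42063046e+01, -2.62302356e-04,
        9.48130677e-03,  3.61521288e-06]), 'tool_pos': array([6.24555650e-01, 1.05687945e-05, 2.44552738e-01]), 'tcp_rot': array([ 0.49964999,  0.49966871,  0.50034115, -0.50033969]), 'wrist_force': array([0.10980383, 0.44338736, 0.54493999]), 'moment': array([-0.01266097, -0.04322523,  0.03518918]), 'grip_width': 0.9988370711474788}
scene {'fx': 622.1259678065895, 'fy': 622.1259678065895, 'cx': 319.759083322059, 'cy': 239.37808596172036, 'rvec': array([ 1.3084358 ,  2.30907269, -0.86172452]), 'tvec': array([ 0.41924207, -0.2313817 ,  1.24988034])}
side {'fx': 476.26479374230286, 'fy': 476.26479374230286, 'cx': 315.80021217910314, 'cy': 233.6920439598903, 'rvec': array([ 2.34813639, -0.49831715,  0.2079793 ]), 'tvec': array([-0.52989876,  0.12369754,  0.7746138 ])}
wrist {'fx': 423.2015076874773, 'fy': 423.2015076874773, 'cx': 319.2262073261447, 'cy': 242.83032222894838, 'tool_from_camera': array([[ 3.46641753e-04, -2.80974711e-01,  9.59715110e-01,
        -1.28607144e-01],
       [ 9.99999579e-01,  9.12683426e-04, -9.39868971e-05,
         9.39642932e-04],
       [-8.49508133e-04,  9.59714738e-01,  2.80974909e-01,
        -7.12564517e-02],
       [ 0.00000000e+00,  0.00000000e+00,  0.00000000e+00,
         1.00000000e+00]])}
```

View pics/scene0.png

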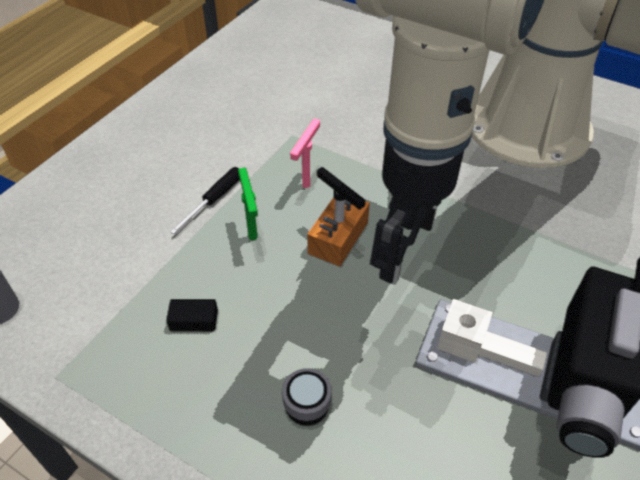

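View pics/side0.png

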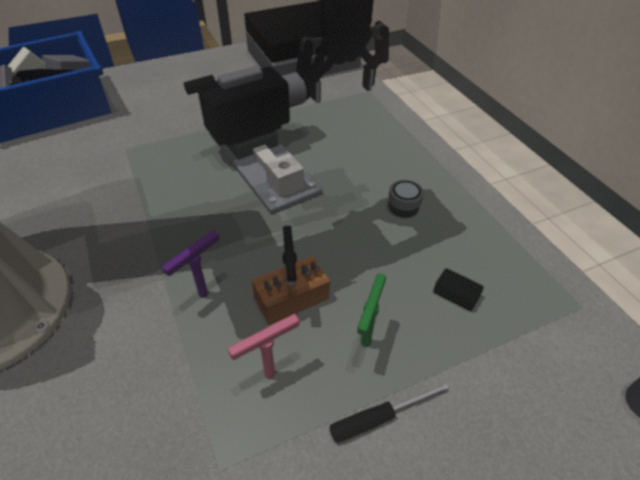

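View pics/wrist0.png

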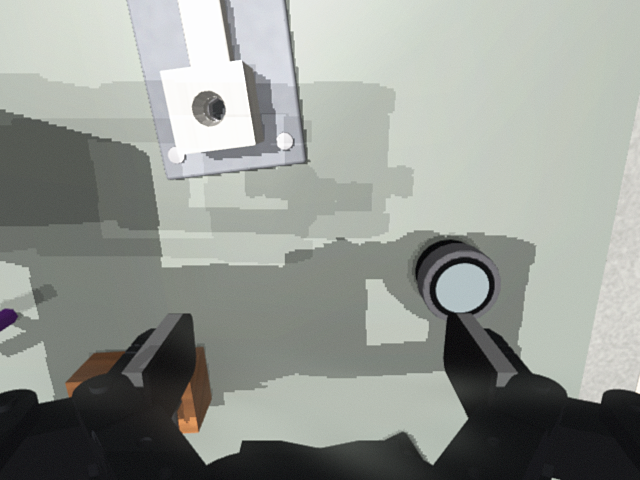

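The scene view shows the black key at (341,188) above the orange block (338,232), the bore at (467,321), the lens at (306,393), the battery at (192,314) and the screwdriver at (207,200). In the side view the key handle is at (289,252) and the bore at about (284,163). In the wrist view the bore is at (209,108). Next I'll measure these.

```bash
cat > h.py <<'E'
from cell import arm, imaging
import cv2, numpy as np
from scipy.spatial.transform import Rotation as Ro
def q2R(q): return Ro.from_quat([q[1],q[2],q[3],q[0]]).as_matrix()
def pose(c,st):
    "R,t world from camera"
    if "rvec" in c:
        R=cv2.Rodrigues(c["rvec"])[0]; return R.T, -R.T@c["tvec"]
    T=c["tool_from_camera"]; Rt=q2R(st["tcp_rot"])
    return Rt@T[:3,:3], Rt@T[:3,3]+st["tool_pos"]
def grab(n):
    st=arm.read_state(); c=imaging.read_camera(n); R,t=pose(c,st)
    v,u=np.mgrid[0:480,0:640]; z=c["z_map"]
    P=np.stack([(u-c["cx"])/c["fx"]*z,(v-c["cy"])/c["fy"]*z,z],-1)@R.T+t
    P[z==0]=np.nan
    return c,R,t,P
def ray(c,R,t,u,v,h):
    d=R@np.array([(u-c["cx"])/c["fx"],(v-c["cy"])/c["fy"],1]); return t+d*(h-t[2])/d[2]
E
python3 - <<'E'
from h import *
print(q2R(arm.read_state()["tcp_rot"]).round(3))
c={n:grab(n) for n in("scene","side","wrist")}
np.set_printoptions(suppress=True,precision=4)
# key handle
for n,box in(("scene",(150,215,310,370)),("side",(220,285,275,305))):
    k,R,t,P=c[n]; f=k["frame"].astype(int)
    m=np.zeros((480,640),bool); m[box[0]:box[1],box[2]:box[3]]=1
    m&=(f.max(2)<70)&(P[...,2]>.09)&(P[...,2]<.14)
    Q=P[m]; print(n,"handle n",m.sum(),"z",np.nanpercentile(Q[:,2],[2,50,98]))
    top=Q[Q[:,2]>.117]
    r=cv2.minAreaRect((top[:,:2]*1000).astype(np.float32)); print("top rect",r)
    rr=cv2.minAreaRect((Q[:,:2]*1000).astype(np.float32)); print("all rect",rr)
# bore
for n,(u,v) in(("scene",(467,321)),("side",(284,163)),("wrist",(209,108))):
    k,R,t,P=c[n]; print(n,"bore~",ray(k,R,t,u,v,.065))
    x0=ray(k,R,t,u,v,.065)
    m=(np.abs(P[...,2]-.065)<.005)&(np.hypot(P[...,0]-x0[0],P[...,1]-x0[1])<.06)
    Q=P[m]; print(" bosstop",len(Q),"zmed",np.median(Q[:,2]),cv2.minAreaRect((Q[:,:2]*1000).astype(np.float32)))
for n,uv in(("scene",(("lens",306,388,.045),("batt",192,305,.03),("drv",207,200,.01),("block",338,225,.05))),("side",(("lens",405,190,.045),("batt",460,285,.03),("block",290,280,.05)))):
    k,R,t,P=c[n]
    for a,u,v,h in uv: print(n,a,ray(k,R,t,u,v,h))
for n in c:
  k=c[n][0]; print(n,"cam pos",c[n][2])
E
```

```text
[[-0.001  1.     0.   ]
 [-0.     0.    -1.   ]
 [-1.    -0.001  0.   ]]
scene handle n 680 z [0.1023 0.1229 0.1269]
top rect ((462.26641845703125, -176.95338439941406), (99.72152709960938, 15.047636032104492), 71.61702728271484)
all rect ((463.5686950683594, -177.37840270996094), (99.6388168334961, 17.858335494995117), 72.24332427978516)
side handle n 576 z [0.106  0.1256 0.128 ]
top rect ((455.92218017578125, -177.35159301757812), (101.22333526611328, 14.019668579101562), 72.07185363769531)
all rect ((456.056396484375, -177.250732421875), (101.29043579101562, 21.298118591308594), 67.53636932373047)
scene bore~ [0.552  0.0787 0.065 ]
 bosstop 1284 zmed 0.06392351421476122 ((550.7929077148438, 78.21888732910156), (59.43534469604492, 55.995872497558594), 7.070389747619629)
side bore~ [0.5497 0.0849 0.065 ]
 bosstop 559 zmed 0.06529628196721649 ((546.6011352539062, 78.76283264160156), (57.90115737915039, 59.585575103759766), 5.472166538238525)
wrist bore~ [0.5489 0.0785 0.065 ]
 bosstop 6101 zmed 0.06494163796847996 ((548.2972412109375, 78.51896667480469), (56.73733139038086, 56.12671661376953), 7.165703296661377)
scene lens [ 0.7448 -0.0648  0.045 ]
scene batt [ 0.7102 -0.2846  0.03  ]
scene drv [ 0.5104 -0.4141  0.01  ]
scene block [ 0.4757 -0.1704  0.05  ]
side lens [ 0.7409 -0.0608  0.045 ]
side batt [ 0.7119 -0.2838  0.03  ]
side block [ 0.4561 -0.1766  0.05  ]
scene cam pos [1.0712 0.1477 0.7889]
side cam pos [ 0.2991 -0.6146  0.6549]
wrist cam pos [0.6258 0.0713 0.3735]
```

Run:
```python
import cv2
a=cv2.imread("pics/scene0.png")[140:280,280:400]; b=cv2.imread("pics/side0.png")[210:330,230:350]; w=cv2.imread("pics/wrist0.png")[50:170,150:270]; s=cv2.imread("pics/scene0.png")[280:380,410:530];t=cv2.imread("pics/side0.png")[130:220,230:340]
for n,i in zip("abwst",(a,b,w,s,t)): 
    globals()[n]=cv2.resize(i,(260,290),interpolation=cv2.INTER_CUBIC)
e=cv2.vconcat([cv2.hconcat([a,b,w]),cv2.hconcat([s,t,t])]); cv2.imwrite("pics/z0.png",e)
```

```text
(no output)
```

View pics/z0.png

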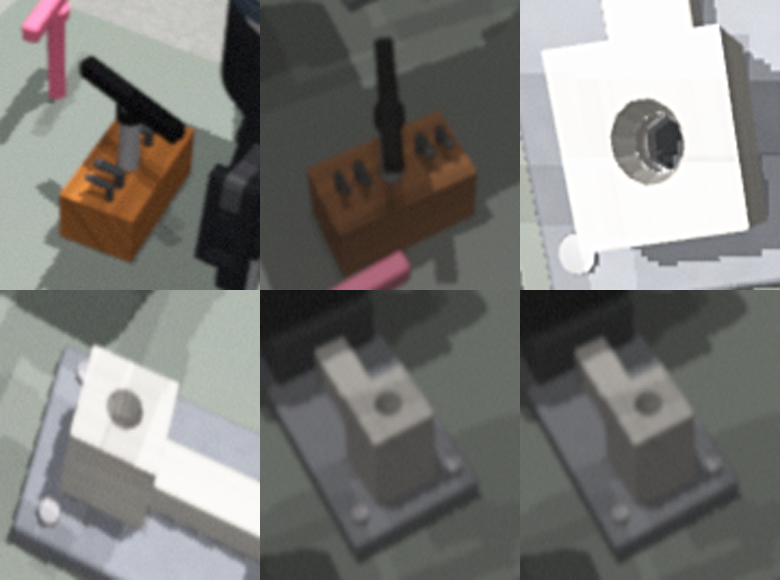

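The bore crop from the wrist camera shows the socket's hexagon. I'll look straight down the bore first, to get its turn angle and exact centre, then go to the key.

```bash
python3 -m creep '[[[0.02,-0.04,-0.004],[0,0,0],1],[[0.03,-0.037,-0.004],[0,0,0],1],[[0.03,0,0],[0,0,0],1],[[0,0,0],[0,0,0],1],[[0,0,0],[0,0,0],1]]'
python3 - <<'E'
from h import *
c,R,t,P=grab("wrist"); print(arm.read_state()["tool_pos"],"cam",t)
f=c["frame"]; cv2.imwrite("pics/wrist1.png",f[:,:,::-1])
m=(np.abs(P[...,2]-.065)<.003)&(np.hypot(P[...,0]-.548,P[...,1]-.079)<.06)
Q=P[m]; print("boss",np.median(Q[:,2]),cv2.minAreaRect((Q[:,:2]*1000).astype(np.float32)))
hole=(~m).astype(np.uint8)
# project centre
T=R.T@(np.array([.5485,.0785,.065])-t); u=c["fx"]*T[0]/T[2]+c["cx"]; v=c["fy"]*T[1]/T[2]+c["cy"]; print(u,v)
u,v=int(u),int(v)
y0,x0=max(0,v-40),max(0,u-40)
cv2.imwrite("pics/bore1.png",cv2.resize(f[y0:y0+80,x0:x0+80,::-1],(560,560),interpolation=cv2.INTER_CUBIC)); print(x0,y0)
E
```

```text
time: 0.8
tool_pos: [0.5487, 0.008, 0.1658]
tcp_rot: [0.5, 0.5, 0.5, -0.5]
wrist_force: [0.3, 0.7, -0.2]
grip_width: 1.0
[0.54957186 0.00797434 0.16659929] cam [0.54963231 0.07925474 0.29444137]
boss 0.06494932322966859 ((548.38427734375, 78.37992858886719), (56.12504196166992, 56.202606201171875), 7.091039180755615)
317.1225239727283 120.42602444802448
277 80
```

View pics/bore1.png

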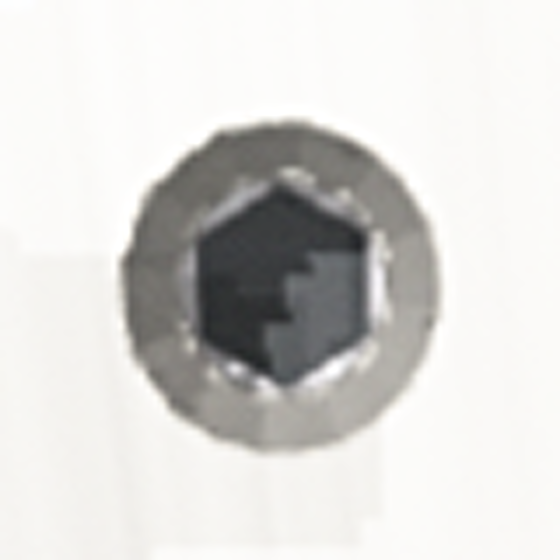

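View pics/wrist1.png

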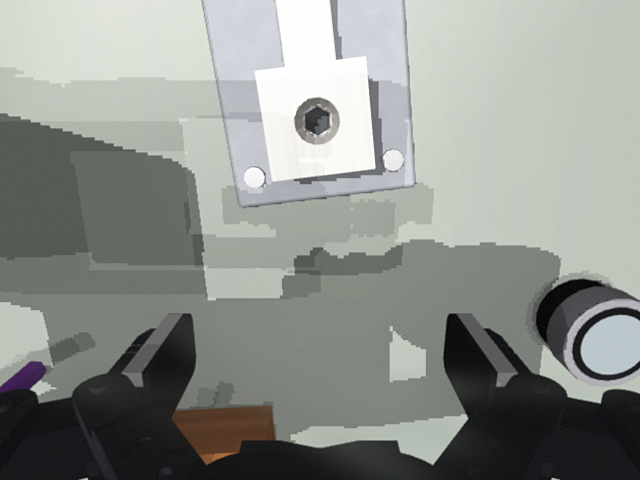

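Looking straight down, the dark hexagon is in the middle of the bore at about (317,121). Its corners are almost along world y. I'll fit it numerically.

```bash
python3 - <<'E'
from h import *
c,R,t,P=grab("wrist")
g=cv2.cvtColor(c["frame"],cv2.COLOR_RGB2GRAY); 
for th in(95,110,130):
    m=np.zeros_like(g); m[95:147,290:344]=(g[95:147,290:344]<th)*255
    cs,_=cv2.findContours(m,cv2.RETR_EXTERNAL,cv2.CHAIN_APPROX_NONE); k=max(cs,key=cv2.contourArea)
    X=np.array([ray(c,R,t,u,v,.036)[:2] for u,v in k[:,0]])*1000
    ce=(X.max(0)+X.min(0))/2
    a=np.arctan2(*(X-ce).T[::-1]); r=np.hypot(*(X-ce).T)
    ph=np.angle(np.sum(np.exp(6j*a)*(r-r.mean())))/6
    print(th,"area",cv2.contourArea(k),"ctr",ce,"minrect",cv2.minAreaRect(X.astype(np.float32)),"corner deg mod60",np.degrees(ph)%60, r.min(),r.max())
m=np.zeros_like(g); m[80:165,275:360]=(g[80:165,275:360]<215)*255
cs,_=cv2.findContours(m,cv2.RETR_EXTERNAL,cv2.CHAIN_APPROX_NONE); k=max(cs,key=cv2.contourArea)
X=np.array([ray(c,R,t,u,v,.065)[:2] for u,v in k[:,0]])*1000
print("mouth",cv2.minEnclosingCircle(X.astype(np.float32)),cv2.fitEllipse(X.astype(np.float32)))
E
python3 -m creep '[[[-0.04,-0.03,0.046],[0,0,0],1],[[-0.04,-0.03,0.046],[0,0,0],1],[[0,-0.03,0.046],[8.5,0,0],1],[[0,0,0.047],[8.5,0,0],1],[[0,0,0],[1,0,0],1],[[0,0,0],[0,0,0],1]]'
```

```text
95 area 474.5 ctr [547.90067984  78.55732712] minrect ((547.885986328125, 78.55699920654297), (13.554369926452637, 15.820606231689453), 0.3048601746559143) corner deg mod60 32.061758783814106 6.373141646656926 7.915165560116335
110 area 575.5 ctr [546.48704729  80.7656879 ] minrect ((547.2802734375, 80.62300109863281), (15.218860626220703, 20.11579132080078), 12.701272010803223) corner deg mod60 22.46345737822241 3.761327507622329 10.371505541192024
130 area 933.5 ctr [545.24044516  80.76650729] minrect ((545.2354736328125, 80.76319122314453), (20.067760467529297, 20.235767364501953), 0.051998451352119446) corner deg mod60 38.392227875934495 7.011882319941885 12.717805488371683
mouth ((548.1090698242188, 78.29979705810547), 12.068022727966309) ((548.1617431640625, 78.26152038574219), (23.32419204711914, 23.542980194091797), 131.63442993164062)
time: 1.5
tool_pos: [0.4705, -0.1494, 0.2257]
tcp_rot: [0.416, 0.573, 0.414, -0.572]
wrist_force: [0.6, -0.4, -0.3]
grip_width: 1.0
```

```bash
cat > key.py <<'E'
from h import *
import sys
np.set_printoptions(suppress=True,precision=4)
def key(n,zlo,zhi,tag,x0=None,rad=.07):
    c,R,t,P=grab(n); f=c["frame"].astype(int); cv2.imwrite(f"pics/{tag}_{n}.png",c["frame"][:,:,::-1])
    m=(f.max(2)<75)&(P[...,2]>zlo)&(P[...,2]<zhi)&(np.hypot(P[...,0]-x0[0],P[...,1]-x0[1])<rad)
    Q=P[m]
    if len(Q)<20: print(n,"few",len(Q)); return
    print(n,len(Q),"z",np.percentile(Q[:,2],[5,50,95]),cv2.minAreaRect((Q[:,:2]*1000).astype(np.float32)))
E
python3 - <<'E'
from key import *
s=arm.read_state(); print(s["tool_pos"],q2R(s["tcp_rot"]).round(3))
for n in("wrist","side","scene"): key(n,.115,.135,"k1",(.458,-.177))
E
```

```text
[ 0.4705 -0.1494  0.2257] [[ 0.003  0.95  -0.311]
 [-0.001 -0.311 -0.95 ]
 [-1.     0.003 -0.   ]]
wrist 3403 z [0.1236 0.1257 0.1268] ((458.7870178222656, -174.30706787109375), (92.86981201171875, 13.80597972869873), 72.15612030029297)
side 509 z [0.1205 0.1259 0.1274] ((455.5177307128906, -178.37681579589844), (99.0030517578125, 13.996908187866211), 72.09713745117188)
scene 579 z [0.1162 0.1238 0.1264] ((461.2276611328125, -177.3388214111328), (99.5455551147461, 16.517730712890625), 72.23670959472656)
```

View pics/k1_wrist.png

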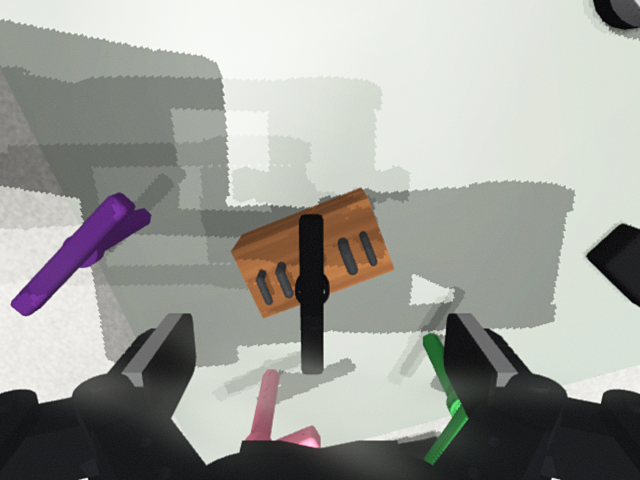

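The wrist view shows the black handle from (312,214) to (312,373), already lined up with the fingers. A round collar at (312,289) is wider than the handle. I need its height and width before gripping.

```bash
python3 - <<'E'
from key import *
c,R,t,P=grab("wrist"); f=c["frame"].astype(int)
for v in(250,280,286,290,294,300,306,330):
    m=[u for u in range(285,340) if P[v,u,2]>.075]
    print(v,m[0],m[-1],P[v,m[0]:m[-1]+1:2,2].round(3), "w",round(1000*np.linalg.norm(P[v,m[0]]-P[v,m[-1]]),1))
ke=P[214:376,300:325]; mm=(ke[...,2]>.118); 
Q=ke[mm]; print(cv2.minAreaRect((Q[:,:2]*1000).astype(np.float32)))
E
python3 - <<'E'
import cv2
cv2.imwrite("pics/k1z.png",cv2.resize(cv2.imread("pics/k1_scene.png")[150:260,280:400],(720,600)))
E
```

```text
250 301 325 [0.123 0.125 0.127 0.128 0.124 0.127 0.127 0.126 0.127 0.125 0.124 0.125
 0.123] w 13.7
280 299 328 [0.1   0.123 0.124 0.125 0.126 0.128 0.127 0.126 0.125 0.125 0.125 0.126
 0.125 0.122 0.103] w 18.6
286 297 330 [0.105 0.109 0.11  0.124 0.126 0.126 0.125 0.126 0.127 0.125 0.126 0.125
 0.126 0.125 0.11  0.11  0.109] w 20.8
290 297 330 [0.11  0.109 0.11  0.125 0.125 0.125 0.126 0.126 0.126 0.125 0.126 0.126
 0.126 0.124 0.109 0.11  0.11 ] w 20.4
294 296 331 [0.11  0.11  0.11  0.124 0.125 0.125 0.126 0.126 0.126 0.125 0.126 0.125
 0.126 0.125 0.125 0.11  0.112 0.109] w 21.7
300 297 329 [0.109 0.109 0.111 0.125 0.126 0.126 0.125 0.127 0.126 0.125 0.126 0.126
 0.125 0.124 0.11  0.111 0.111] w 20.0
306 302 325 [0.124 0.126 0.125 0.126 0.125 0.125 0.125 0.126 0.126 0.126 0.125 0.124] w 21.4
330 302 324 [0.124 0.125 0.126 0.126 0.126 0.126 0.125 0.126 0.127   nan 0.125 0.124] w 13.2
((457.6487731933594, -176.91067504882812), (98.58815002441406, 13.684513092041016), 72.34379577636719)
```

View pics/k1z.png

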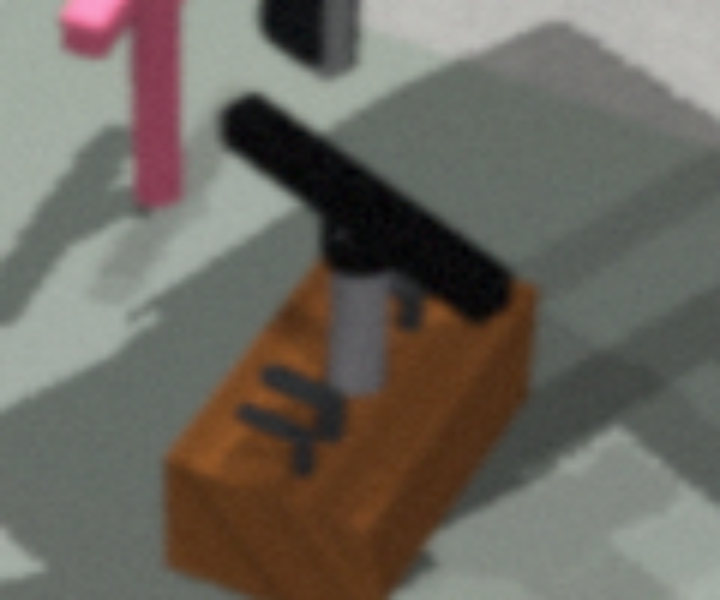

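The collar (21 mm wide, top at 110 mm) sits just under the handle. I'll grip high, with the fingertips about 2 mm above it, at the handle's centre (0.4577, -0.177).

```bash
python3 -m creep '[[[0.03,-0.002,0.015],[0,0,0],1],[[0.03,-0.0016,0.015],[0,0,0],1],[[0.025,0,0],[0,0,0],1],[[0.0147,0,0],[0,0,0],1],[[0,0,0],[0,0,0],1]]' 40
python3 - <<'E'
from key import *
s=arm.read_state(); print(s["tool_pos"],s["wrist_force"]); c,R,t,P=grab("wrist"); cv2.imwrite("pics/w2.png",c["frame"][:,:,::-1])
key("side",.115,.135,"k2",(.458,-.177),.05)
E
```

```text
time: 2.2
tool_pos: [0.4559, -0.1741, 0.1226]
tcp_rot: [-0.415, -0.571, -0.417, 0.572]
wrist_force: [-0.5, 0.1, -0.0]
grip_width: 0.998
[ 0.4559 -0.1741  0.1226] [-0.5155  0.1058 -0.0297]
side 528 z [0.1231 0.126  0.1291] ((455.5467529296875, -178.48680114746094), (76.81782531738281, 75.59333801269531), 26.901952743530273)
```

View pics/w2.png

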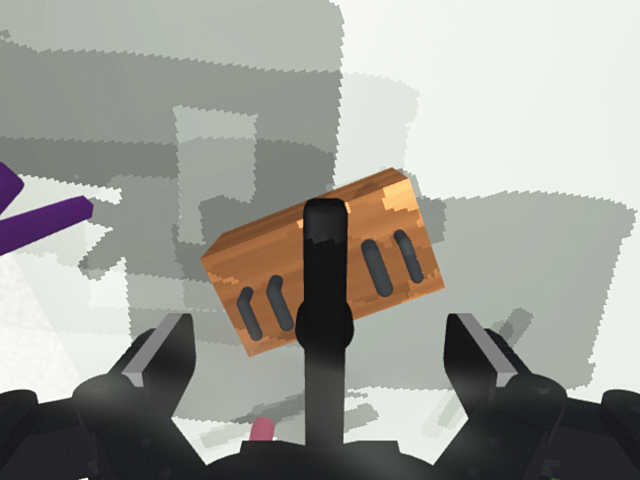

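The key stands centred between the jaws at about column 325. I'll raise 3 mm, shift 3 mm along the handle, and close.

```bash
python3 -m creep '[[[-0.0035,0.0008,0.0028],[0,0,0],1],[[0,0,0],[0,0,0],0],[[0,0,0],[0,0,0],-1],[[0,0,0],[0,0,0],-1],[[0,0,0],[0,0,0],-1],[[0,0,0],[0,0,0],-1],[[0,0,0],[0,0,0],-1],[[0,0,0],[0,0,0],-1]]' 40
python3 - <<'E'
from key import *
s=arm.read_state(); print(s["tool_pos"],s["wrist_force"],s["moment"],s["grip_width"]); c,R,t,P=grab("wrist"); cv2.imwrite("pics/w3.png",c["frame"][:,:,::-1]); c,R,t,P=grab("side");cv2.imwrite("pics/s3.png",cv2.resize(c["frame"][200:330,220:360,::-1],(700,600)))
E
```

```text
time: 3.1
tool_pos: [0.4569, -0.1785, 0.1282]
tcp_rot: [0.416, 0.572, 0.416, -0.572]
wrist_force: [-0.6, 0.3, 4.5]
grip_width: 0.152
[ 0.4569 -0.1785  0.1282] [-0.6074  0.3419  4.5487] [0.0735 0.1311 0.0045] 0.15201471262378216
```

View pics/w3.png

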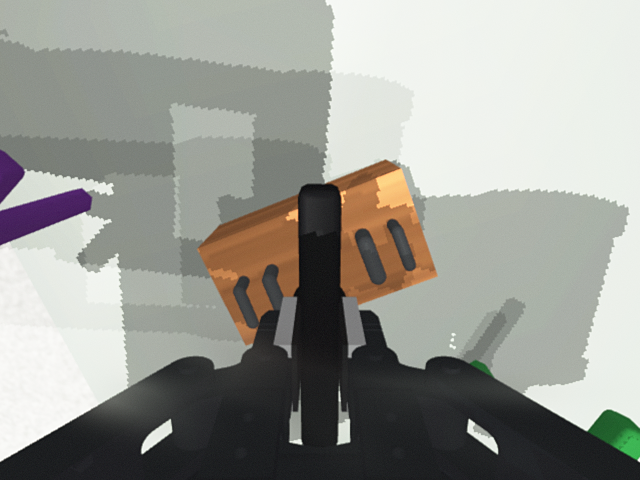

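View pics/s3.png

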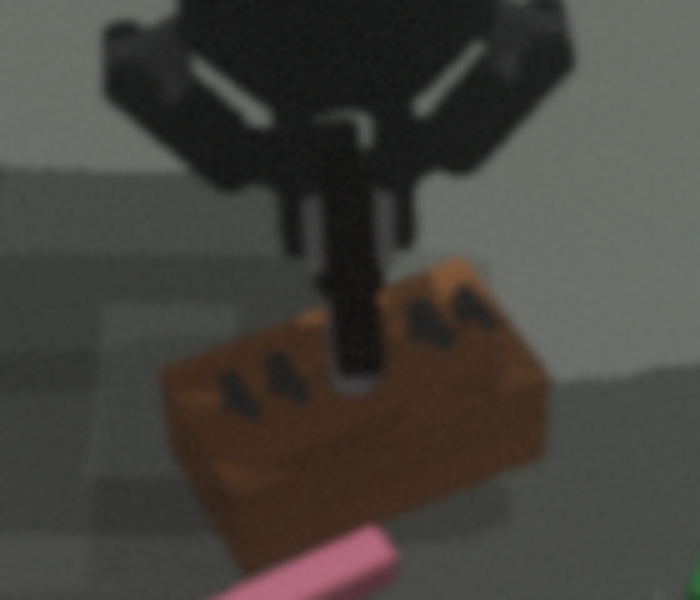

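The opening reads 0.152, which fits the 14 mm handle. In the wrist view the pads clamp the bar at (318,320). Now I'll lift it straight up.

```bash
python3 -m creep '[[[-0.01,0,0],[0,0,0],-1],[[-0.02,0,0],[0,0,0],-1],[[-0.03,0,0],[0,0,0],-1],[[-0.03,0,0],[0,0,0],-1],[[0,0,0],[0,0,0],-1],[[0,0,0],[0,0,0],-1]]'
python3 - <<'E'
from key import *
s=arm.read_state(); print(s["tool_pos"],s["wrist_force"],s["moment"],s["grip_width"]); c,R,t,P=grab("side"); cv2.imwrite("pics/s4.png",cv2.resize(c["frame"][130:330,200:400,::-1],(600,600)))
c,R,t,P=grab("scene"); cv2.imwrite("pics/c4.png",cv2.resize(c["frame"][80:280,250:450,::-1],(600,600)))
E
```

```text
time: 3.8
tool_pos: [0.4568, -0.1784, 0.2184]
tcp_rot: [0.416, 0.572, 0.415, -0.572]
wrist_force: [-0.7, 1.2, -2.8]
grip_width: 0.152
[ 0.4568 -0.1784  0.2184] [-0.686   1.2002 -2.8456] [-0.0344 -0.0021 -0.0676] 0.15212371731693816
```

View pics/s4.png

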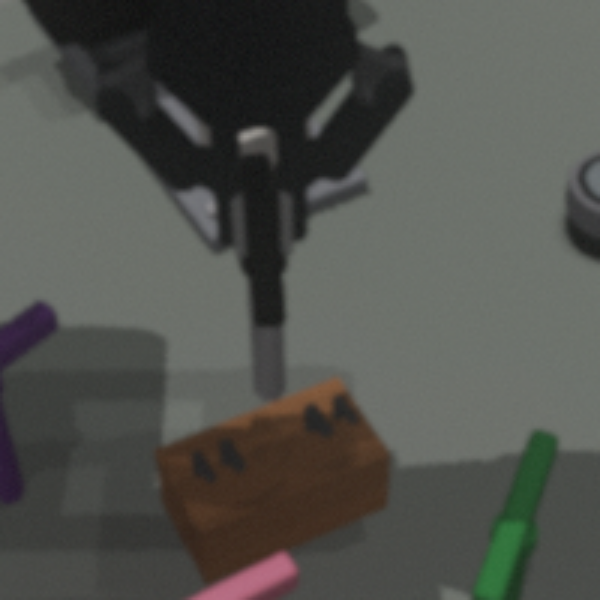

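View pics/c4.png

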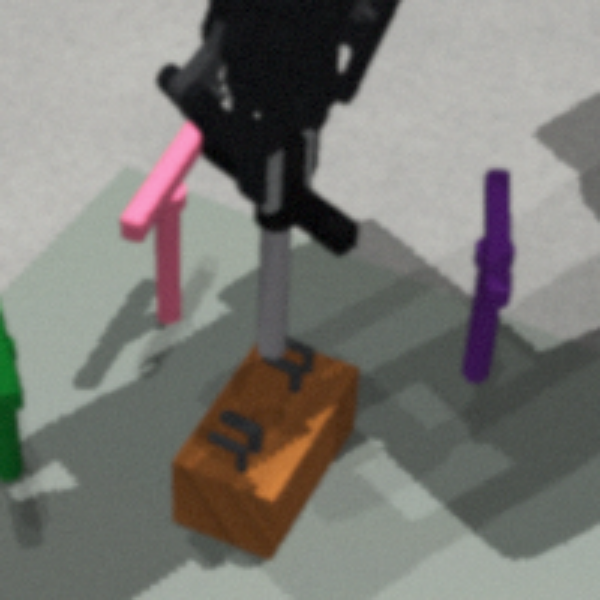

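The key hangs upright in the jaws with its tip about 50 mm above the block top. Now I'll carry it, higher than the look-alikes, to over the bore.

```bash
python3 -m creep '[[[-0.04,0,0],[0,0,0],-1],[[0,0.001,-0.025],[0,0,0],-1],[[0,0.001,-0.045],[0,0,0],-1],[[0,0.001,-0.045],[0,0,0],-1],[[0,0.001,-0.045],[0,0,0],-1],[[0,0.001,-0.045],[0,0,0],-1],[[0,0.001,-0.04],[0,0,0],-1],[[0,0.001,-0.025],[0,0,0],-1]]'
python3 -m creep '[[[0.03,0,0],[0,0,0],-1],[[0.02,0,0],[0,0,0],-1],[[0,0,0],[0,0,0],-1],[[0,0,0],[0,0,0],-1]]'
python3 - <<'E'
from key import *
s=arm.read_state(); print(s["tool_pos"],s["wrist_force"],s["moment"],s["grip_width"]);print(q2R(s["tcp_rot"]).round(4))
for n in("side","scene"):
    c,R,t,P=grab(n); 
    T=R.T@(np.array([.5481,.0784,.1])-t); u=int(c["fx"]*T[0]/T[2]+c["cx"]); v=int(c["fy"]*T[1]/T[2]+c["cy"])
    cv2.imwrite(f"pics/{n}5f.png",c["frame"][:,:,::-1])
    cv2.imwrite(f"pics/{n}5.png",cv2.resize(c["frame"][v-60:v+60,u-60:u+60,::-1],(600,600),interpolation=cv2.INTER_CUBIC)); print(n,u-60,v-60)
c,R,t,P=grab("wrist"); cv2.imwrite("pics/w5.png",c["frame"][:,:,::-1])
E
```

```text
time: 4.7
tool_pos: [0.5467, 0.0789, 0.2563]
tcp_rot: [-0.416, -0.571, -0.417, 0.572]
wrist_force: [0.5, -0.8, -1.4]
grip_width: 0.153
time: 5.1
tool_pos: [0.5463, 0.0761, 0.2072]
tcp_rot: [-0.415, -0.571, -0.416, 0.573]
wrist_force: [0.3, -0.6, -1.1]
grip_width: 0.146
[0.5463 0.0761 0.2072] [ 0.2711 -0.5854 -1.0971] [-0.0798 -0.0133 -0.0151] 0.14633398630645583
[[-0.0024  0.951  -0.309 ]
 [-0.0003 -0.309  -0.9511]
 [-1.     -0.0022  0.0011]]
side 223 90
scene 412 244
```

View pics/side5.png

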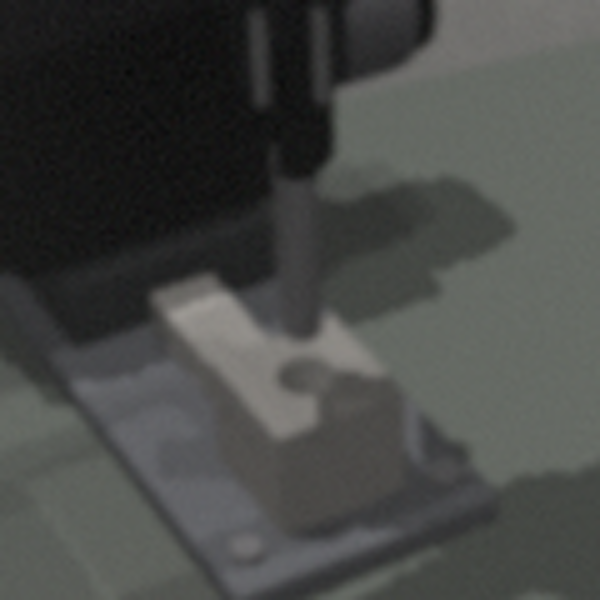

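View pics/scene5.png

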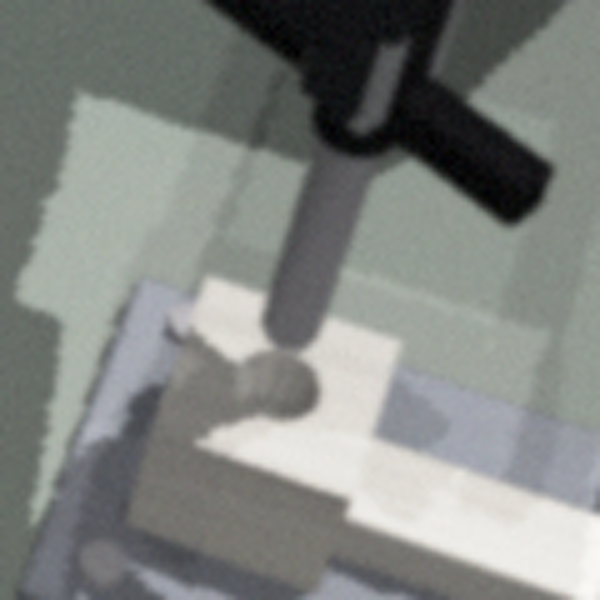

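View pics/w5.png

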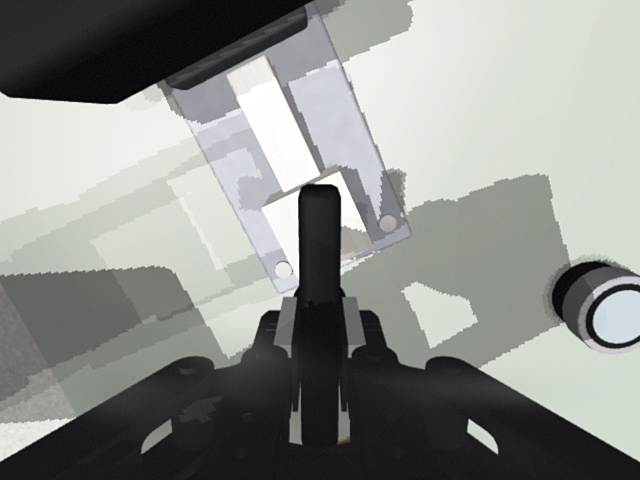

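The key hangs over the boss with its tip at about (283,157) in the side view and (470,311) in the scene view. I'll measure the shaft axis against the bore in the same cameras, so the calibration error cancels.

```bash
cat > axis.py <<'E'
from key import *
B=np.array([.5481,.0784])
def proj(c,R,t,p):
    T=R.T@(np.asarray(p)-t); return np.array([c["fx"]*T[0]/T[2]+c["cx"],c["fy"]*T[1]/T[2]+c["cy"]])
def axis(n,tipz):
    c,R,t,P=grab(n); 
    d=(B-t[:2])/np.linalg.norm(B-t[:2]); lat=np.array([-d[1],d[0]])
    out=[]
    for h in np.arange(tipz+.008,tipz+.062,.003):
        u,v=proj(c,R,t,(*B,h)); v=int(round(v))
        row=P[v]; us=np.arange(640)
        ok=(np.abs(us-u)<25)&(np.hypot(row[:,0]-B[0],row[:,1]-B[1])<.03)&(np.abs(row[:,2]-h)<.02)
        if ok.sum()<4: continue
        uu=us[ok]; uc=(uu[0]+uu[-1])/2
        p=ray(c,R,t,uc,v,h)[:2]-B
        out.append((h,p@lat*1000,(uu[-1]-uu[0]+1)))
    o=np.array(out); k=np.polyfit(o[:,0],o[:,1],1); 
    print(n,"lat dir",lat.round(3),"offset mm at tip %.2f"%np.polyval(k,tipz),"slope deg %.2f"%np.degrees(np.arctan(k[0]/1000)),"rms %.2f"%np.std(o[:,1]-np.polyval(k,o[:,0])),"w",np.median(o[:,2]))
    return lat,np.polyval(k,tipz)
def boss(n,r=.05):
    c,R,t,P=grab(n)
    f=c["frame"]
    return c,R,t,P
E
python3 - <<'E'
from axis import *
s=arm.read_state(); tz=s["tool_pos"][2]-.118; print("tipz",tz)
L=[];o=[]
for n in("side","scene"):
    l,x=axis(n,tz); L.append(l);o.append(x)
d=np.linalg.solve(np.array(L),o); print("tip-B mm",d)
# handle in tool frame from wrist
c,R,t,P=grab("wrist"); Rt=q2R(s["tcp_rot"]); Q=(P-s["tool_pos"])@Rt
r=Q[180:300,290:350].reshape(-1,3); r=r[(r[:,0]<.02)&(r[:,0]>-.03)&(np.abs(r[:,1])<.012)&(r[:,2]<-.02)]
print("handle far end tool z",r[:,2].min()*1000,"y mid",np.median(r[:,1])*1000,"x top",np.median(r[:,0])*1000)
for lo in(-.05,-.04,-.03):
  q=r[(r[:,2]>lo)&(r[:,2]<lo+.008)]; print(lo,(q[:,1].min()+q[:,1].max())*500,np.median(q[:,0])*1000)
E
```

```text
tipz 0.09091388770879949
side lat dir [-0.941  0.338] offset mm at tip 0.93 slope deg 0.25 rms 0.32 w 9.0
scene lat dir [ 0.131 -0.991] offset mm at tip 2.04 slope deg 0.37 rms 0.18 w 13.0
tip-B mm [-1.8166 -2.2976]
handle far end tool z -50.88598758805127 y mid 1.13638698781361 x top 2.5909095667407898
-0.05 0.9880858337800235 2.6574426641504445
-0.04 0.9714268076134779 2.4874993204687597
-0.03 1.0153013217279612 2.4721334025793027
```

The wrist camera and the corrected two-view estimates agree: the tip is off by about (-0.3, -1.6) mm, with tilt below 0.4°. I'll correct this and descend into the cone.

```bash
python3 -m creep '[[[0.01,-0.0002,-0.0016],[0,0,0],-1],[[0.01,0,0],[0,0,0],-1],[[0.01,0,0],[0,0,0],-1],[[0.003,0,0],[0,0,0],-1],[[0,0,0],[0,0,0],-1]]'
python3 - <<'E'
from axis import *
s=arm.read_state(); print(s["tool_pos"],s["wrist_force"],s["moment"])
E
```

```text
time: 5.9
tool_pos: [0.5466, 0.0777, 0.1739]
tcp_rot: [-0.415, -0.571, -0.416, 0.573]
wrist_force: [-0.3, 0.4, -1.3]
grip_width: 0.151
[0.5466 0.0777 0.1739] [-0.2933  0.3649 -1.2685] [-0.0056  0.0503  0.0137]
```

No contact yet. I'll continue slowly down the cone and check the force.

```bash
python3 -m creep '[[[0.003,0,0],[0,0,0],-1],[[0.003,0,0],[0,0,0],-1],[[0.002,0,0],[0,0,0],-1],[[0,0,0],[0,0,0],-1]]'
python3 -m creep '[[[0.002,0,0],[0,0,0],-1],[[0.002,0,0],[0,0,0],-1],[[0,0,0],[0,0,0],-1]]'
```

```text
time: 6.3
tool_pos: [0.5471, 0.0778, 0.1668]
tcp_rot: [-0.416, -0.572, -0.416, 0.572]
wrist_force: [0.0, 1.0, -1.9]
grip_width: 0.151
time: 6.6
tool_pos: [0.547, 0.0778, 0.1627]
tcp_rot: [-0.416, -0.572, -0.416, 0.572]
wrist_force: [0.3, 0.7, -2.2]
grip_width: 0.148
```

```bash
python3 -m creep '[[[0.002,0,0],[0,0,0],-1],[[0.002,0,0],[0,0,0],-1],[[0,0,0],[0,0,0],-1]]'
python3 -m creep '[[[0.001,0,0],[0,0,0],-1],[[0.001,0,0],[0,0,0],-1],[[0,0,0],[0,0,0],-1]]'
```

```text
time: 6.9
tool_pos: [0.547, 0.0778, 0.1586]
tcp_rot: [-0.416, -0.572, -0.416, 0.572]
wrist_force: [0.3, -1.4, -1.0]
grip_width: 0.147
time: 7.2
tool_pos: [0.5471, 0.0778, 0.1568]
tcp_rot: [-0.416, -0.572, -0.416, 0.572]
wrist_force: [0.9, -0.5, -2.0]
grip_width: 0.152
```

```bash
python3 -m creep '[[[0.001,0,0],[0,0,0],-1],[[0,0,0],[0,0,0],-1]]'
python3 -m creep '[[[0.001,0,0],[0,0,0],-1],[[0,0,0],[0,0,0],-1]]'
```

```text
time: 7.4
tool_pos: [0.5471, 0.0778, 0.1559]
tcp_rot: [-0.416, -0.572, -0.416, 0.572]
wrist_force: [0.3, -0.2, -2.1]
grip_width: 0.15
time: 7.6
tool_pos: [0.5471, 0.0778, 0.1548]
tcp_rot: [-0.416, -0.572, -0.416, 0.572]
wrist_force: [0.8, -0.3, -1.6]
grip_width: 0.149
```

```bash
python3 -m creep '[[[0.001,0,0],[0,0,0],-1],[[0,0,0],[0,0,0],-1]]'
python3 -m creep '[[[0.0007,0,0],[0,0,0],-1],[[0,0,0],[0,0,0],-1]]'
```

```text
time: 7.8
tool_pos: [0.5472, 0.0778, 0.1539]
tcp_rot: [-0.416, -0.572, -0.416, 0.572]
wrist_force: [0.1, 0.0, -1.2]
grip_width: 0.145
time: 8.0
tool_pos: [0.5472, 0.0778, 0.1532]
tcp_rot: [0.416, 0.572, 0.416, -0.572]
wrist_force: [0.5, 0.2, -0.9]
grip_width: 0.15
```

```bash
python3 -m creep '[[[0.0007,0,0],[0,0,0],-1],[[0,0,0],[0,0,0],-1]]'
python3 -m creep '[[[0.0007,0,0],[0,0,0],-1],[[0,0,0],[0,0,0],-1]]'
python3 - <<'E'
from axis import *
s=arm.read_state(); print(s["tool_pos"],s["wrist_force"],s["moment"])
c,R,t,P=grab("wrist"); cv2.imwrite("pics/w6.png",c["frame"][:,:,::-1])
Rt=q2R(s["tcp_rot"]);print(Rt.round(4)); Q=(P-s["tool_pos"])@Rt
r=Q[150:300,290:350].reshape(-1,3); W=P[150:300,290:350].reshape(-1,3); k=(r[:,0]<.02)&(r[:,0]>-.03)&(np.abs(r[:,1])<.012)&(r[:,2]<-.02)
print("top z",np.median(W[k,2]),"end",r[k,2].min(),cv2.minAreaRect((W[k,:2]*1000).astype(np.float32)))
c,R,t,P=grab("side"); cv2.imwrite("pics/s6.png",cv2.resize(c["frame"][80:220,210:350,::-1],(600,600)))
E
```

```text
time: 8.2
tool_pos: [0.5472, 0.0778, 0.1525]
tcp_rot: [0.416, 0.572, 0.416, -0.572]
wrist_force: [0.1, 0.4, -1.5]
grip_width: 0.149
time: 8.4
tool_pos: [0.5472, 0.0778, 0.1518]
tcp_rot: [0.416, 0.572, 0.416, -0.572]
wrist_force: [0.1, 0.3, -0.7]
grip_width: 0.15
[0.5472 0.0778 0.1518] [ 0.1432  0.3212 -0.749 ] [-0.0057 -0.1794 -0.0311]
[[ 0.      0.9511 -0.309 ]
 [-0.     -0.309  -0.9511]
 [-1.      0.      0.    ]]
top z 0.1491954351232021 end -0.050891532931099256 ((559.161376953125, 111.18034362792969), (30.896102905273438, 14.01077651977539), 72.1147689819336)
```

View pics/s6.png

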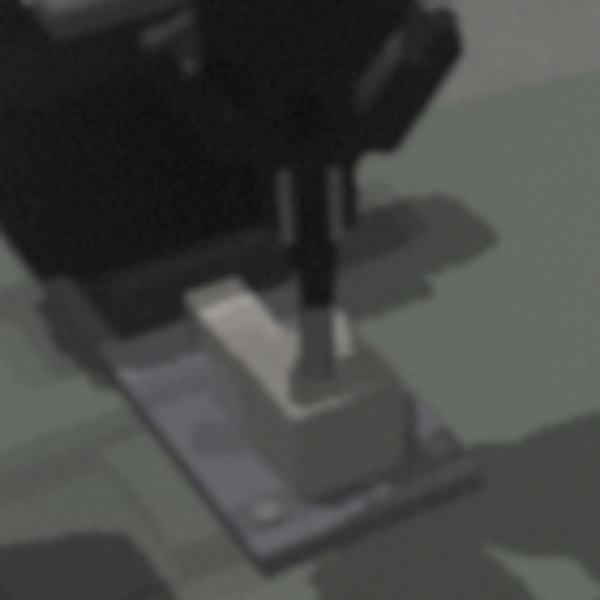

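The handle top is now at 149 mm, so the tip is at about 33 mm, possibly already below the rim, with no force. I'll keep going in small steps.

```bash
python3 -m creep '[[[0.0007,0,0],[0,0,0],-1],[[0,0,0],[0,0,0],-1]]'
python3 -m creep '[[[0.001,0,0],[0,0,0],-1],[[0,0,0],[0,0,0],-1]]'
python3 -m creep '[[[0.001,0,0],[0,0,0],-1],[[0,0,0],[0,0,0],-1]]'; python3 -c "
from cell import arm; s=arm.read_state(); print(s['wrist_force'],s['moment'])"
```

```text
time: 8.7
tool_pos: [0.5472, 0.0778, 0.1511]
tcp_rot: [0.416, 0.572, 0.416, -0.572]
wrist_force: [0.6, -0.7, -1.1]
grip_width: 0.147
time: 8.9
tool_pos: [0.5472, 0.0778, 0.1501]
tcp_rot: [-0.416, -0.572, -0.416, 0.572]
wrist_force: [0.7, -0.0, -1.0]
grip_width: 0.148
time: 9.1
tool_pos: [0.5472, 0.0778, 0.1491]
tcp_rot: [-0.416, -0.572, -0.416, 0.572]
wrist_force: [0.3, 0.3, -1.3]
grip_width: 0.15
[ 0.3332063   0.26009343 -1.31885058] [ 0.03349098 -0.16765919 -0.04132901]
```

It's entering the socket without force, so the hexagon already fits. I'll carry on towards the floor.

```bash
python3 -m creep '[[[0.0015,0,0],[0,0,0],-1],[[0.0015,0,0],[0,0,0],-1],[[0,0,0],[0,0,0],-1]]'
python3 -m creep '[[[0.001,0,0],[0,0,0],-1],[[0,0,0],[0,0,0],-1]]'
python3 -m creep '[[[0.001,0,0],[0,0,0],-1],[[0,0,0],[0,0,0],-1]]'
python3 - <<'E'
from axis import *
s=arm.read_state(); print(s["tool_pos"],s["wrist_force"],s["moment"])
c,R,t,P=grab("wrist"); cv2.imwrite("pics/w7.png",c["frame"][:,:,::-1])
Rt=q2R(s["tcp_rot"]); Q=(P-s["tool_pos"])@Rt
r=Q[150:300,290:350].reshape(-1,3); W=P[150:300,290:350].reshape(-1,3); k=(r[:,0]<.02)&(r[:,0]>-.03)&(np.abs(r[:,1])<.012)&(r[:,2]<-.02)
print("top z",np.median(W[k,2]),"end",r[k,2].min(),cv2.minAreaRect((W[k,:2]*1000).astype(np.float32)))
E
```

```text
time: 9.4
tool_pos: [0.5471, 0.0778, 0.1459]
tcp_rot: [-0.416, -0.572, -0.416, 0.572]
wrist_force: [0.6, 0.8, -1.6]
grip_width: 0.15
time: 9.6
tool_pos: [0.5471, 0.0778, 0.145]
tcp_rot: [-0.416, -0.572, -0.416, 0.572]
wrist_force: [0.2, 0.5, -1.6]
grip_width: 0.152
time: 9.8
tool_pos: [0.5471, 0.0778, 0.144]
tcp_rot: [-0.416, -0.572, -0.416, 0.572]
wrist_force: [0.7, 0.1, -0.2]
grip_width: 0.15
[0.5471 0.0778 0.144 ] [ 0.7171  0.1087 -0.1908] [ 0.076  -0.154  -0.1085]
top z 0.14150613602876205 end -0.050890626579849225 ((559.1219482421875, 111.1962890625), (30.845760345458984, 14.037787437438965), 72.16796875)
```

```bash
for i in 1; do python3 -m creep '[[[0.0006,0,0],[0,0,0],-1],[[0,0,0],[0,0,0],-1]]'; python3 -m creep '[[[0.0006,0,0],[0,0,0],-1],[[0,0,0],[0,0,0],-1]]';  python3 -c "
from cell import arm; s=arm.read_state(); print(s['wrist_force'],s['moment'])"; done
```

```text
time: 10.05
tool_pos: [0.5472, 0.0778, 0.1435]
tcp_rot: [-0.416, -0.572, -0.416, 0.572]
wrist_force: [1.0, -0.1, -0.7]
grip_width: 0.149
time: 10.25
tool_pos: [0.5472, 0.0778, 0.1429]
tcp_rot: [0.416, 0.572, 0.416, -0.572]
wrist_force: [0.9, -0.1, -0.1]
grip_width: 0.146
[ 0.92244225 -0.09659605 -0.0735658 ] [ 0.03865452 -0.16655479 -0.0504194 ]
```

```bash
python3 -m creep '[[[0.0005,0,0],[0,0,0],-1],[[0,0,0],[0,0,0],-1]]'; python3 -m creep '[[[0.0005,0,0],[0,0,0],-1],[[0,0,0],[0,0,0],-1]]';  python3 -c "
from cell import arm; s=arm.read_state(); print(s['wrist_force'],s['moment'])"
```

```text
time: 10.45
tool_pos: [0.5472, 0.0778, 0.1424]
tcp_rot: [-0.416, -0.572, -0.416, 0.572]
wrist_force: [0.2, -0.6, 0.4]
grip_width: 0.15
time: 10.65
tool_pos: [0.5473, 0.0779, 0.1422]
tcp_rot: [0.416, 0.572, 0.416, -0.572]
wrist_force: [0.7, 1.0, 2.6]
grip_width: 0.147
[0.69146313 0.99388178 2.62820397] [ 0.06022557 -0.01400799 -0.12582273]
```

The force rises at TCP z = 0.1422, which matches the floor (tip at 24 mm), so the key is home. I'll ease the grip to 20 N, back off the pressure slightly and check the noise in the moment reading.

```bash
cat > r.py <<'E'
from cell import arm
import numpy as np
from h import q2R
s=arm.read_state();R=q2R(s['tcp_rot']);print('t',round(s['time'],2),'Mz %.3f'%s['moment'][2],'F',s['wrist_force'].round(1),'ydir %.2f'%np.degrees(np.arctan2(R[1,1],R[0,1])),'p',s['tool_pos'].round(4),'j6 %.2f'%s['joint_positions'][5],'tau6 %.3f'%s['joint_efforts'][5], 'g %.3f'%s['grip_width'])
E
python3 -m creep '[[[-0.0002,0,0],[0,0,0],-1],[[0,0,0],[0,0,0],-1]]' 20 >/dev/null; python3 r.py; for i in 1 2 3; do python3 -m creep '[[[0,0,0],[0,0,0],-1]]'>/dev/null; python3 r.py; done
```

```text
t 10.85 Mz -0.054 F [0.1 0.4 1.1] ydir -18.00 p [0.5472 0.0778 0.1422] j6 0.45 tau6 -0.056 g 0.154
t 10.95 Mz -0.042 F [0.2 0.6 0.4] ydir -18.00 p [0.5472 0.0778 0.1422] j6 0.45 tau6 -0.056 g 0.148
t 11.05 Mz -0.078 F [0.3 0.4 1.4] ydir -18.00 p [0.5472 0.0778 0.1421] j6 0.45 tau6 -0.055 g 0.153
t 11.15 Mz -0.042 F [ 0.2 -1.3  1.3] ydir -18.00 p [0.5472 0.0778 0.1422] j6 0.45 tau6 -0.054 g 0.146
```

Joint-6 torque is a clean signal: -0.055 means the key is bearing lightly on the counter-clockwise side of its play. I'll turn clockwise (+ about tool x) with small shifts, so that the key's axis rather than the TCP stays fixed (its offset is about y +0.7, z -0.85 mm).

```bash
python3 -m creep '[[[0,-0.00007,-0.00006],[5,0,0],-1],[[0,0,0],[0,0,0],-1]]'>/dev/null; python3 r.py;  python3 -m creep '[[[0,-0.00007,-0.00006],[5,0,0],-1],[[0,0,0],[0,0,0],-1]]'>/dev/null; python3 r.py; python3 -m creep '[[[0,-0.00007,-0.00006],[5,0,0],-1],[[0,0,0],[0,0,0],-1]]'>/dev/null; python3 r.py
```

```text
t 11.35 Mz -0.012 F [ 0.  -0.7  1.5] ydir -23.07 p [0.5471 0.0779 0.1422] j6 0.54 tau6 1.131 g 0.143
t 11.55 Mz 0.037 F [-0.4  0.   2.2] ydir -27.96 p [0.547  0.0779 0.1422] j6 0.63 tau6 1.137 g 0.149
t 11.75 Mz -0.029 F [1.  0.2 2. ] ydir -32.88 p [0.5471 0.078  0.1422] j6 0.71 tau6 1.152 g 0.152
```

```bash
for k in 1; do python3 -m creep '[[[0,-0.00007,-0.00006],[5,0,0],-1],[[0,0,0],[0,0,0],-1]]'>/dev/null; python3 r.py;  python3 -m creep '[[[0,-0.00007,-0.00006],[5,0,0],-1],[[0,0,0],[0,0,0],-1]]'>/dev/null; python3 r.py; python3 -m creep '[[[0,-0.00007,-0.00006],[3,0,0],-1],[[0,0,0],[0,0,0],-1]]'>/dev/null; python3 r.py; done; for i in 1 2 3; do python3 -m creep '[[[0,0,0],[0,0,0],-1]]'>/dev/null; python3 r.py; done
```

```text
t 11.95 Mz 0.079 F [ 1.1 -0.8  1.7] ydir -37.84 p [0.5471 0.0781 0.1422] j6 0.80 tau6 1.166 g 0.144
t 12.15 Mz 0.019 F [0.3 0.3 2.3] ydir -42.81 p [0.5471 0.0782 0.1422] j6 0.89 tau6 1.164 g 0.152
t 12.35 Mz 0.065 F [0.5 0.2 1.4] ydir -45.76 p [0.5471 0.0783 0.1422] j6 0.94 tau6 0.722 g 0.149
t 12.45 Mz -0.004 F [ 0.9 -1.   1.5] ydir -45.75 p [0.547  0.0783 0.1422] j6 0.94 tau6 0.093 g 0.146
t 12.55 Mz 0.039 F [ 1.7 -0.4  1.8] ydir -45.84 p [0.547  0.0783 0.1422] j6 0.94 tau6 0.001 g 0.149
t 12.65 Mz 0.032 F [ 0.4 -0.3  1.1] ydir -45.91 p [0.547  0.0783 0.1422] j6 0.94 tau6 0.014 g 0.145
```

```bash
python3 -m creep '[[[0,-0.00006,-0.00005],[4,0,0],-1],[[0,-0.00006,-0.00005],[4,0,0],-1],[[0,0,0],[0,0,0],-1],[[0,0,0],[0,0,0],-1],[[0,0,0],[0,0,0],-1]]'>/dev/null; for i in 1 2 3; do python3 -m creep '[[[0,0,0],[0,0,0],-1]]'>/dev/null; python3 r.py; done; python3 -m creep '[[[0,-0.00006,-0.00005],[4,0,0],-1],[[0,0,0],[0,0,0],-1],[[0,0,0],[0,0,0],-1],[[0,0,0],[0,0,0],-1]]'>/dev/null; for i in 1 2 3; do python3 -m creep '[[[0,0,0],[0,0,0],-1]]'>/dev/null; python3 r.py; done
```

```text
t 13.25 Mz 0.074 F [ 1.1 -0.3  2.7] ydir -53.94 p [0.547  0.0784 0.1422] j6 1.08 tau6 0.012 g 0.148
t 13.35 Mz 0.088 F [ 0.7 -1.8  2.7] ydir -53.96 p [0.547  0.0785 0.1422] j6 1.08 tau6 0.022 g 0.146
t 13.45 Mz 0.097 F [ 0.6 -0.7  2.8] ydir -53.98 p [0.547  0.0785 0.1422] j6 1.08 tau6 0.030 g 0.149
t 13.95 Mz 0.048 F [ 0.5 -0.8  2. ] ydir -57.95 p [0.547  0.0786 0.1422] j6 1.15 tau6 0.019 g 0.153
t 14.05 Mz 0.036 F [-0.4 -1.1  3. ] ydir -57.97 p [0.547  0.0785 0.1421] j6 1.15 tau6 0.027 g 0.153
t 14.15 Mz 0.013 F [ 0.4 -1.   1.8] ydir -57.98 p [0.547  0.0786 0.1422] j6 1.15 tau6 0.033 g 0.152
```

```bash
cat > ang.py <<'E'
from axis import *
s=arm.read_state()
c,R,t,P=grab("wrist"); Rt=q2R(s["tcp_rot"]); Q=(P-s["tool_pos"])@Rt
y=[];z=[]
for v in range(190,300):
    u=np.arange(285,355); q=Q[v,285:355]; k=(np.abs(q[:,0]-.0026)<.006)&(np.abs(q[:,1])<.014)
    if k.sum()<8 or k.sum()>60: continue
    q=q[k]; y.append((q[0,1]+q[-1,1])/2); z.append(np.median(q[:,2]))
y=np.array(y)*1e3; z=np.array(z)*1e3
k=(z<-20)&(z>-47); f=np.polyfit(z[k],y[k],1); res=y[k]-np.polyval(f,z[k])
print("handle vs tool deg %.2f +- %.2f"%(np.degrees(f[0]),np.degrees(res.std()/z[k].std()/k.sum()**.5)),"y0 %.2f"%f[1],"n",k.sum(),"end %.2f"%z.min())
E
python3 ang.py;python3 ang.py
```

```text
handle vs tool deg 0.48 +- 0.06 y0 0.99 n 80 end -50.60
handle vs tool deg 0.50 +- 0.06 y0 0.99 n 80 end -50.58
```

```bash
python3 -m creep '[[[0,-0.00003,-0.00002],[2,0,0],-1],[[0,0,0],[0,0,0],-1],[[0,0,0],[0,0,0],-1],[[0,0,0],[0,0,0],-1]]'>/dev/null; python3 r.py; python3 ang.py; python3 -m creep '[[[0,-0.00003,-0.00002],[2,0,0],-1],[[0,0,0],[0,0,0],-1],[[0,0,0],[0,0,0],-1],[[0,0,0],[0,0,0],-1]]'>/dev/null; python3 r.py; python3 ang.py; python3 -m creep '[[[0,-0.00003,-0.00002],[2,0,0],-1],[[0,0,0],[0,0,0],-1],[[0,0,0],[0,0,0],-1],[[0,0,0],[0,0,0],-1]]'>/dev/null; python3 r.py; python3 ang.py
```

```text
t 14.65 Mz 0.042 F [-0.3 -1.2  2.3] ydir -59.96 p [0.547  0.0786 0.1422] j6 1.19 tau6 0.040 g 0.150
handle vs tool deg 0.47 +- 0.07 y0 0.95 n 80 end -50.57
t 15.1 Mz 0.043 F [ 0.  -0.7  2.4] ydir -61.96 p [0.547  0.0786 0.1422] j6 1.22 tau6 0.039 g 0.152
handle vs tool deg 0.55 +- 0.06 y0 0.98 n 80 end -50.61
t 15.55 Mz 0.091 F [ 0.7 -1.2  2.7] ydir -63.95 p [0.547  0.0787 0.1422] j6 1.26 tau6 0.039 g 0.149
handle vs tool deg 0.51 +- 0.06 y0 0.92 n 80 end -50.67
```

Friction torque is steady (tau6 0.039 after three rest rows). From here I'll take 1° steps.

```bash
python3 -m creep '[[[0,-0.00001,-0.00001],[1,0,0],-1],[[0,0,0],[0,0,0],-1],[[0,0,0],[0,0,0],-1],[[0,0,0],[0,0,0],-1]]'>/dev/null; python3 r.py; python3 -m creep '[[[0,-0.00001,-0.00001],[1,0,0],-1],[[0,0,0],[0,0,0],-1],[[0,0,0],[0,0,0],-1],[[0,0,0],[0,0,0],-1]]'>/dev/null; python3 r.py
```

```text
t 16.0 Mz 0.048 F [ 0.8 -1.4  3.2] ydir -64.99 p [0.547  0.0787 0.1422] j6 1.27 tau6 0.053 g 0.153
t 16.4 Mz 0.044 F [ 0.  -0.7  3.1] ydir -65.99 p [0.547  0.0787 0.1421] j6 1.29 tau6 0.054 g 0.149
```

```bash
python3 -m creep '[[[0,-0.00001,-0.00001],[1,0,0],-1],[[0,0,0],[0,0,0],-1],[[0,0,0],[0,0,0],-1],[[0,0,0],[0,0,0],-1]]'>/dev/null; python3 r.py; python3 ang.py
```

```text
t 16.8 Mz 0.044 F [-0.4 -1.7  4. ] ydir -67.00 p [0.547  0.0787 0.1422] j6 1.31 tau6 0.054 g 0.150
handle vs tool deg 0.58 +- 0.05 y0 0.92 n 80 end -50.67
```

```bash
python3 -m creep '[[[0,-0.00001,-0.00001],[1,0,0],-1],[[0,0,0],[0,0,0],-1],[[0,0,0],[0,0,0],-1],[[0,0,0],[0,0,0],-1]]'>/dev/null; python3 r.py; python3 ang.py
```

```text
t 17.25 Mz 0.086 F [-0.3 -0.7  3.4] ydir -68.00 p [0.547  0.0787 0.1422] j6 1.33 tau6 0.054 g 0.147
handle vs tool deg 0.57 +- 0.05 y0 0.90 n 80 end -50.66
```

```bash
python3 -m creep '[[[0,-0.00001,-0.00001],[0.7,0,0],-1],[[0,0,0],[0,0,0],-1],[[0,0,0],[0,0,0],-1],[[0,0,0],[0,0,0],-1]]'>/dev/null; python3 r.py
```

```text
t 17.7 Mz 0.050 F [ 0.2 -1.7  3.6] ydir -68.70 p [0.547  0.0787 0.1421] j6 1.34 tau6 0.054 g 0.147
```

```bash
python3 -m creep '[[[0,-0.00001,-0.00001],[0.7,0,0],-1],[[0,0,0],[0,0,0],-1],[[0,0,0],[0,0,0],-1],[[0,0,0],[0,0,0],-1]]'>/dev/null; python3 r.py
```

```text
t 18.1 Mz 0.050 F [ 0.4 -1.   1.8] ydir -69.40 p [0.547  0.0787 0.1421] j6 1.35 tau6 0.053 g 0.149
```

```bash
python3 -m creep '[[[0,-0.00001,-0.00001],[0.7,0,0],-1],[[0,0,0],[0,0,0],-1],[[0,0,0],[0,0,0],-1],[[0,0,0],[0,0,0],-1]]'>/dev/null; python3 r.py
```

```text
t 18.5 Mz 0.093 F [-0.4 -1.3  3.7] ydir -70.10 p [0.5471 0.0788 0.1422] j6 1.36 tau6 0.054 g 0.146
```

```bash
python3 -m creep '[[[0,-0.00001,-0.00001],[0.7,0,0],-1],[[0,0,0],[0,0,0],-1],[[0,0,0],[0,0,0],-1],[[0,0,0],[0,0,0],-1]]'>/dev/null; python3 r.py
```

```text
t 18.9 Mz 0.002 F [-0.  -1.6  2.4] ydir -70.80 p [0.5471 0.0788 0.1422] j6 1.38 tau6 0.054 g 0.146
```

```bash
python3 -m creep '[[[0,-0.00001,-0.00001],[0.7,0,0],-1],[[0,0,0],[0,0,0],-1],[[0,0,0],[0,0,0],-1],[[0,0,0],[0,0,0],-1]]'>/dev/null; python3 r.py; python3 ang.py
```

```text
t 19.3 Mz 0.035 F [-0.8 -0.9  3.5] ydir -71.50 p [0.5471 0.0788 0.1422] j6 1.39 tau6 0.054 g 0.147
handle vs tool deg 0.59 +- 0.04 y0 0.86 n 80 end -50.68
```

```bash
python3 -m creep '[[[0,-0.00001,-0.00001],[0.7,0,0],-1],[[0,0,0],[0,0,0],-1],[[0,0,0],[0,0,0],-1],[[0,0,0],[0,0,0],-1]]'>/dev/null; python3 r.py
```

```text
t 19.75 Mz 0.039 F [ 0.6 -1.3  3.6] ydir -72.19 p [0.5471 0.0788 0.1422] j6 1.40 tau6 0.054 g 0.148
```

```bash
python3 -m creep '[[[0,-0.00001,-0.00001],[0.7,0,0],-1],[[0,0,0],[0,0,0],-1],[[0,0,0],[0,0,0],-1],[[0,0,0],[0,0,0],-1]]'>/dev/null; python3 r.py
```

```text
t 20.15 Mz 0.048 F [ 0.1 -1.5  3.3] ydir -72.90 p [0.5471 0.0788 0.1421] j6 1.41 tau6 0.054 g 0.153
```

```bash
python3 -m creep '[[[0,-0.00001,-0.00001],[0.7,0,0],-1],[[0,0,0],[0,0,0],-1],[[0,0,0],[0,0,0],-1],[[0,0,0],[0,0,0],-1]]'>/dev/null; python3 r.py
```

```text
t 20.55 Mz 0.056 F [-0.2 -1.9  3.2] ydir -73.60 p [0.5471 0.0788 0.1421] j6 1.42 tau6 0.053 g 0.147
```

```bash
python3 -m creep '[[[0,-0.00001,-0.00001],[0.7,0,0],-1],[[0,0,0],[0,0,0],-1],[[0,0,0],[0,0,0],-1],[[0,0,0],[0,0,0],-1]]'>/dev/null; python3 r.py
```

```text
t 20.95 Mz 0.028 F [ 0.  -1.8  3.5] ydir -74.30 p [0.5471 0.0788 0.1422] j6 1.44 tau6 0.054 g 0.154
```

```bash
python3 -m creep '[[[0,-0.00001,-0.00001],[0.7,0,0],-1],[[0,0,0],[0,0,0],-1],[[0,0,0],[0,0,0],-1],[[0,0,0],[0,0,0],-1]]'>/dev/null; python3 r.py
```

```text
t 21.35 Mz 0.075 F [ 0.8 -0.8  2.7] ydir -75.00 p [0.5471 0.0789 0.1421] j6 1.45 tau6 0.054 g 0.148
```

```bash
python3 -m creep '[[[0,-0.00001,-0.00001],[0.7,0,0],-1],[[0,0,0],[0,0,0],-1],[[0,0,0],[0,0,0],-1],[[0,0,0],[0,0,0],-1]]'>/dev/null; python3 r.py
```

```text
t 21.75 Mz 0.022 F [-0.1 -1.4  3.5] ydir -75.70 p [0.5471 0.0789 0.1421] j6 1.46 tau6 0.054 g 0.148
```

```bash
python3 -m creep '[[[0,-0.00001,-0.00001],[0.7,0,0],-1],[[0,0,0],[0,0,0],-1],[[0,0,0],[0,0,0],-1],[[0,0,0],[0,0,0],-1]]'>/dev/null; python3 r.py; python3 ang.py
```

```text
t 22.15 Mz 0.039 F [ 0.3 -0.2  3.8] ydir -76.40 p [0.5471 0.0789 0.1421] j6 1.47 tau6 0.054 g 0.149
handle vs tool deg 0.60 +- 0.05 y0 0.80 n 80 end -50.77
```

```bash
python3 -m creep '[[[0,-0.00001,-0.00001],[0.7,0,0],-1],[[0,0,0],[0,0,0],-1],[[0,0,0],[0,0,0],-1],[[0,0,0],[0,0,0],-1]]'>/dev/null; python3 r.py
```

```text
t 22.6 Mz 0.035 F [ 0.  -2.2  2.7] ydir -77.10 p [0.5471 0.0789 0.1422] j6 1.49 tau6 0.054 g 0.149
```

```bash
python3 -m creep '[[[0,-0.00001,-0.00001],[0.7,0,0],-1],[[0,0,0],[0,0,0],-1],[[0,0,0],[0,0,0],-1],[[0,0,0],[0,0,0],-1]]'>/dev/null; python3 r.py
```

```text
t 23.0 Mz 0.057 F [-0.9 -1.6  3.9] ydir -77.80 p [0.5471 0.0789 0.1421] j6 1.50 tau6 0.054 g 0.153
```

```bash
python3 -m creep '[[[0,-0.00001,-0.00001],[0.7,0,0],-1],[[0,0,0],[0,0,0],-1],[[0,0,0],[0,0,0],-1],[[0,0,0],[0,0,0],-1]]'>/dev/null; python3 r.py
```

```text
t 23.4 Mz 0.039 F [-0.2 -1.6  3.5] ydir -78.50 p [0.5471 0.0789 0.1421] j6 1.51 tau6 0.054 g 0.148
```

```bash
python3 -m creep '[[[0,-0.00001,-0.00001],[0.7,0,0],-1],[[0,0,0],[0,0,0],-1],[[0,0,0],[0,0,0],-1],[[0,0,0],[0,0,0],-1]]'>/dev/null; python3 r.py
```

```text
t 23.8 Mz 0.019 F [ 0.3 -1.2  3.7] ydir -79.20 p [0.5471 0.0789 0.1422] j6 1.52 tau6 0.054 g 0.150
```

```bash
python3 -m creep '[[[0,-0.00001,-0.00001],[0.7,0,0],-1],[[0,0,0],[0,0,0],-1],[[0,0,0],[0,0,0],-1],[[0,0,0],[0,0,0],-1]]'>/dev/null; python3 r.py
```

```text
t 24.2 Mz 0.046 F [-0.4 -1.2  4.3] ydir -79.90 p [0.5471 0.0789 0.1422] j6 1.54 tau6 0.054 g 0.146
```

```bash
python3 -m creep '[[[0,-0.00001,-0.00001],[0.7,0,0],-1],[[0,0,0],[0,0,0],-1],[[0,0,0],[0,0,0],-1],[[0,0,0],[0,0,0],-1]]'>/dev/null; python3 r.py
```

```text
t 24.6 Mz 0.043 F [ 0.6 -2.2  3.3] ydir -80.60 p [0.5472 0.0789 0.1422] j6 1.55 tau6 0.054 g 0.150
```

```bash
python3 -m creep '[[[0,-0.00001,-0.00001],[0.7,0,0],-1],[[0,0,0],[0,0,0],-1],[[0,0,0],[0,0,0],-1],[[0,0,0],[0,0,0],-1]]'>/dev/null; python3 r.py; python3 ang.py
```

```text
t 25.0 Mz 0.109 F [-0.4 -2.5  2.6] ydir -81.29 p [0.5472 0.079  0.1422] j6 1.56 tau6 0.079 g 0.148
handle vs tool deg 0.54 +- 0.06 y0 0.68 n 80 end -50.79
```

tau6 has risen to 0.079 and Mz to 0.109, so the stop has been reached at about the predicted angle. I'll confirm with very small steps.

```bash
python3 -m creep '[[[0,0,0],[0.2,0,0],-1],[[0,0,0],[0,0,0],-1],[[0,0,0],[0,0,0],-1],[[0,0,0],[0,0,0],-1]]'>/dev/null; python3 r.py; python3 -m creep '[[[0,0,0],[0,0,0],-1]]'>/dev/null; python3 r.py
```

```text
t 25.45 Mz 0.072 F [ 0.3 -2.2  3.6] ydir -81.50 p [0.5472 0.0789 0.1422] j6 1.56 tau6 0.093 g 0.150
t 25.55 Mz 0.078 F [-0.8 -1.7  4. ] ydir -81.50 p [0.5471 0.0789 0.1421] j6 1.56 tau6 0.092 g 0.151
```

```bash
python3 -m creep '[[[0,0,0],[0.3,0,0],-1],[[0,0,0],[0,0,0],-1],[[0,0,0],[0,0,0],-1],[[0,0,0],[0,0,0],-1]]'>/dev/null; python3 r.py; python3 -m creep '[[[0,0,0],[0,0,0],-1]]'>/dev/null; python3 r.py
```

```text
t 25.95 Mz 0.150 F [-0.6 -1.8  3.3] ydir -81.80 p [0.5472 0.0789 0.1421] j6 1.57 tau6 0.113 g 0.147
t 26.05 Mz 0.092 F [-1.  -1.6  4.2] ydir -81.80 p [0.5472 0.079  0.1422] j6 1.57 tau6 0.112 g 0.150
```

Torque rises linearly to 0.113 with no further give, so the screw is on its stop. I'll release, opening partway, and back straight up.

```bash
python3 -m creep '[[[0,0,0],[0,0,0],-0.5],[[0,0,0],[0,0,0],-0.2],[[0,0,0],[0,0,0],-0.1],[[0,0,0],[0,0,0],-0.1],[[0,0,0],[0,0,0],-0.1],[[0,0,0],[0,0,0],-0.1]]'; python3 r.py
python3 - <<'E'
from axis import *
c,R,t,P=grab("wrist"); cv2.imwrite("pics/w9.png",c["frame"][:,:,::-1])
E
```

```text
time: 26.65
tool_pos: [0.5472, 0.079, 0.1421]
tcp_rot: [-0.051, -0.705, -0.051, 0.705]
wrist_force: [-0.0, 0.1, -0.5]
grip_width: 0.448
t 26.65 Mz 0.012 F [-0.   0.1 -0.5] ydir -81.80 p [0.5472 0.079  0.1421] j6 1.57 tau6 0.000 g 0.448
```

View pics/w9.png

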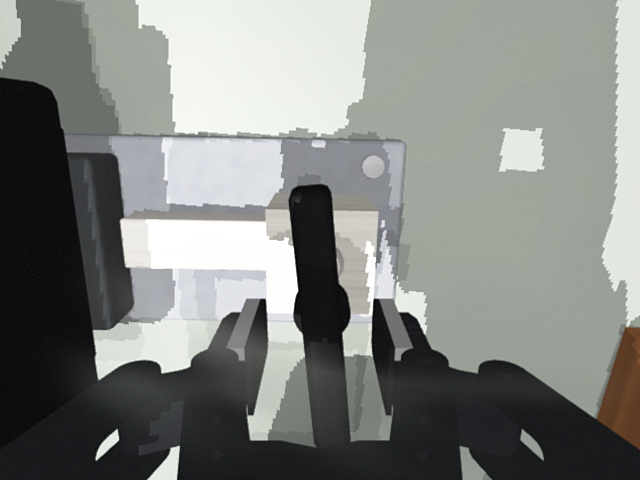

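The jaws are clear of the bar on both sides, and the key relaxed about 5° counter-clockwise, which is within its 11° of play. I'll back off upwards and check.

```bash
python3 -m creep '[[[-0.01,0,0],[0,0,0],-0.1],[[-0.02,0,0],[0,0,0],-0.1],[[-0.03,0,0],[0,0,0],-0.1],[[-0.04,0,0],[0,0,0],-0.1],[[-0.02,0,0],[0,0,0],-0.1],[[0,0,0],[0,0,0],-0.1],[[0,0,0],[0,0,0],-0.1]]'
python3 - <<'E'
from axis import *
c,R,t,P=grab("wrist"); cv2.imwrite("pics/w10.png",c["frame"][:,:,::-1])
f=c["frame"].astype(int)
m=(f.max(2)<75)&(P[...,2]>.13)&(P[...,2]<.15)&(np.hypot(P[...,0]-B[0],P[...,1]-B[1])<.06)
Q=P[m]; print(len(Q),"ztop",np.percentile(Q[:,2],[5,50,95]),cv2.minAreaRect((Q[:,:2]*1000).astype(np.float32)))
A=np.c_[Q[:,:2],np.ones(len(Q))]; print("slope rad",np.linalg.lstsq(A,Q[:,2],rcond=None)[0][:2])
for n in("side","scene"):
    c,R,t,P=grab(n); cv2.imwrite(f"pics/{n}10.png",c["frame"][:,:,::-1])
E
python3 r.py
```

```text
time: 27.4
tool_pos: [0.5471, 0.0789, 0.2626]
tcp_rot: [0.051, 0.706, 0.051, -0.705]
wrist_force: [-0.0, 0.8, -0.4]
grip_width: 0.449
3308 ztop [0.1381 0.1397 0.1409] ((548.8885498046875, 78.21475219726562), (99.41229248046875, 13.988304138183594), 13.054098129272461)
slope rad [-0.0001 -0.011 ]
t 27.55 Mz -0.030 F [-0.3  1.1 -0.4] ydir -81.80 p [0.5464 0.0788 0.2609] j6 1.57 tau6 -0.000 g 0.453
```

View pics/w10.png

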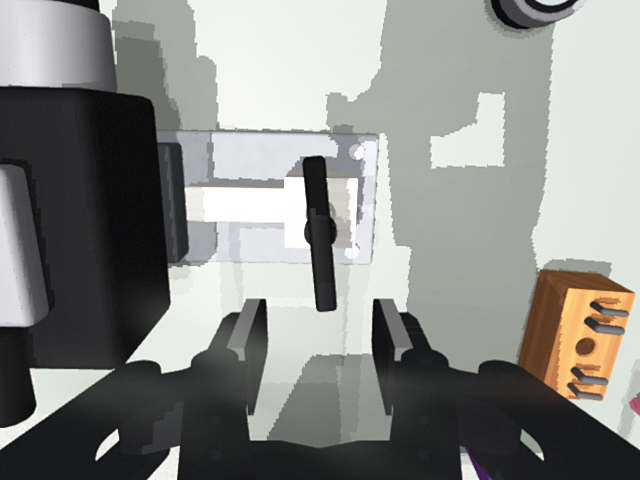

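View pics/scene10.png

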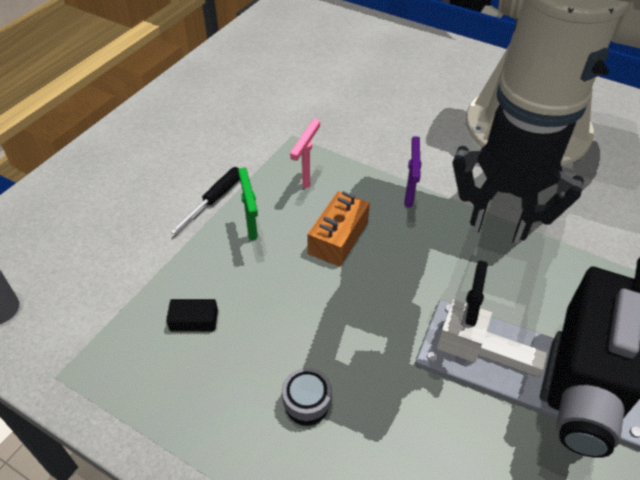

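View pics/side10.png

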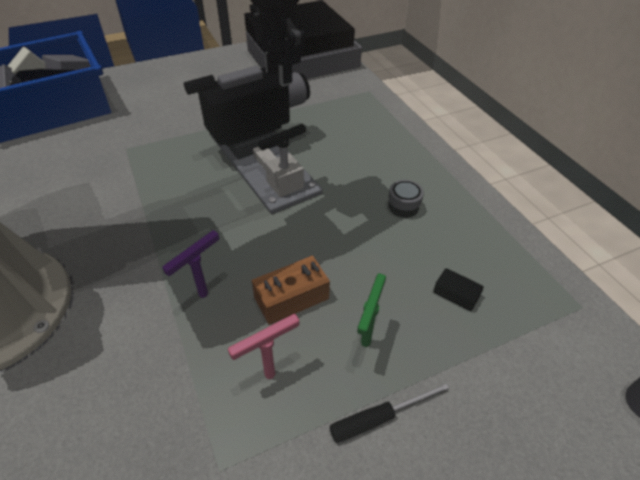

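The key stands upright in the screw: top at 139.7 mm (nominal 140 when home), tilt 0.01 rad, centre (548.9, 78.2) mm. Battery, lens and driver are at their original pixels, (192,314), (306,393) and (207,200). I'll hand in.

```bash
python3 -c "
from cell import arm; print(arm.finish_job()); print(arm.read_state()['time'])"
```

```text
the job is handed in; nothing more can be done
None
the job is handed in; nothing more can be done
```

The T-key is standing released in the screw, turned clockwise to the stop, and the job was handed in at about 27.6 s. No verdict was reported.

- **Fit:** I read the hexagon's angle straight down the bore with the wrist camera. The key dropped in at the angle it was already held, so I didn't need to turn it to search. It touched the socket floor at TCP height 142.2 mm, as expected, with only a few newtons of pressure.
- **Tightening:** I turned it about 64° clockwise, 11° of that the key's play. Joint-6 torque held at about 0.054 N m, which is the screw's friction. It then rose steadily over the last 0.5–1° to 0.113 N m. The screw's own value can't be read, so "at the stop" rests on that rise and on the angle agreeing with the full travel.
- **Torque:** I stopped just short of the stated 0.12 N m. The noisier wrist moment read 0.09–0.15 N m at that point, all below 0.2.
- **Last checks:** The handle top is at 139.7 mm (140 when home), the tilt about 0.01 rad, and the sideways offset from the bore under 1 mm. The gripper is about 120 mm above. The battery, lens and screwdriver look unmoved.
- **One oddity:** When the jaws opened, the key swung back about 5°. That is inside its 11° of play, so it should not have moved the screw.

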